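Hold the snap dispenser's bayonet lid at its halfway mark

TASK

Fit the black bayonet lid on the snap dispenser, with its two lugs down through the entry slots at the white marks, and turn it clockwise to the green halfway marks so that the spring-loaded shutter inside stands half open for clearing the chute. Do not let it click on towards the red lock marks, and do not push the white jar or the red thread reel beside the work about. Finish while still gripping the lid and holding it at the green marks, because the spring would turn it back.

Things in the scene. Friction and masses are not known exactly. Their poses are not given: they have to be found in the camera images.
- dispenser: Fixed round aluminium canister with a blue band, 84 mm diameter, 70 mm high, mouth up, a black chute low on its -x side, feet out to 56 mm on its y sides. Origin: centre of its underside on the table; z up. Its x axis runs through the two white entry marks on the rim and the entry slots beside them.
- mouth (a point): Centre of the dispenser's mouth, at rim height (70 mm). Steel collar ring 6 mm thick, top flush with the rim, with a 48 mm hole and two entry slots about 14 mm wide reaching 34 mm from the axis, on the dispenser's +x and -x side.
- half_marks: The two green halfway marks on the dispenser's rim, 38 mm either side of the axis. Origin as the dispenser's; its x axis runs through both marks: the dispenser's x turned 45 degrees clockwise seen from above.
- lock_mark (a point): One of the two red lock marks on the rim, 90 degrees clockwise (seen from above) of the white ones. From about 55 degrees of turn on, two spring plungers resist the lugs; they give way (the click) at about 65 to 72 degrees.
- shutter (a joint): Spring-loaded shutter inside the dispenser, rad: 0 at rest, grows as the lid turns clockwise, limit 1.43 at lock. The lugs meet it after about 7 degrees of turn, so it reads about 0.67 with the lid at the green marks. Its spring pushes back with about 0.06 N m there and turns an unheld lid back.
- lid: Loose black lid, about 90 g, 61 mm high, standing on its spigot. Origin: centre of its underside; z up. Spigot 44 mm diameter, z 0 to 22 mm, end tapered; disc 66 mm diameter, z 22 to 28. Two lugs on its +x and -x side, 9 mm wide, to 29 mm from the axis, z 2 to 14. Either lug fits either slot. Seated (disc on the collar) its origin is 48 mm above the dispenser's; it turns only within 2 mm of that.
- bar_top (a point): Middle of the top of the lid's grip bar, 61 mm above the lid's origin. The bar runs along the lid's x, over the lugs: 46 mm long, 14 mm thick, 33 mm high above the disc, a white line along its top.
- white_jar: Small white jar, 34 mm diameter, 44 mm high, beside the lid; leave alone. Origin: centre of underside.
- red_reel: Reel of red thread, 29 mm diameter, 46 mm high, beside the lid; leave alone. Origin: centre of underside.

How it is judged:
On the way:
1. the lid is seated on the dispenser with its lugs in the entry slots, not yet turned (z of lid in the frame of dispenser below 0.051 m and horizontal distance between lid and dispenser below 0.004 m and angle between the x axis of lid and the x axis of dispenser, either way round below 0.25 rad and value of joint shutter below 0.15 rad), for 0.1 s.
At the end, for the whole second after the job is handed in: The lid is seated (within 3 mm of fully down, within 4 mm of centre, tilted less than 0.1 rad), its bar within 0.16 rad (9 degrees) of the green marks, the shutter held at 0.46 to 0.88 rad, and the fingers still grip the lid with more than 3 N while it stands still (z of lid in the frame of dispenser below 0.051 m and horizontal distance between lid and dispenser below 0.004 m and angle between lid's own z axis and vertical below 0.1 rad and angle between the x axis of lid and the x axis of half_marks, either way round below 0.16 rad and value of joint shutter between 0.46 and 0.88 rad and angular speed of lid below 0.1 rad/s and contact force between the fingers and lid above 3 N); the arm keeps its last pose, push and grip.
It fails at once if the lid was turned into the lock click (value of joint shutter above 1.1 rad).
It fails at once if the jar was moved by more than 20 mm (distance of white_jar from where it was at the start of the episode above 0.02 m).
It fails at once if the thread reel was moved by more than 20 mm (distance of red_reel from where it was at the start of the episode above 0.02 m).
It also fails if it takes over 43 s, if anything falls off the work surface, if the arm or the gripper's body presses on something with over 40 N, if the wrist force passes 120 N, or if a joint passes its speed limit or range.

ROBOT

A 6-joint arm with a two-finger parallel gripper is mounted at the origin on a cart in front of the work surface, level with it; the furniture and walls round the work are solid. World frame = base frame: x ahead of the robot, y to its left, z up, the work surface at z = 0. Lengths are in m, angles in rad, forces in N, time in s.
With the tool pointing down it reaches from about 0.3 to 0.775 m from the base axis. Payload 14.6 kg.
Tool frame: the origin (TCP) lies on the centre line of the jaws, within the pads' length; the fingertips stand 17 mm ahead of it and the grasp point (between the pads) lies 2 mm behind it (ctrl.tcp_to_tips is the distance from the TCP to the fingertips, in m); y points along the fingers, z is the direction in which the jaws open and shut, and the axes are right-handed (so a half turn about y gives the same grasp; the last joint's range is limited). The gripper opens to 85 mm and grips with 20 to 120 N. Pads are 22 mm wide; open, the fingers measure 114 mm over their backs; the gripper's body (76 mm by 85 mm) begins 54 mm behind the grasp point. The pads swing forward as they close: fully open they stand 13 mm farther back than shut.
Start: joints at [1.086, 0.3, 1.521, -0, 1.321, -0.067], TCP at [0.223, 0.503, 0.211] pointing down, gripper open.
Joint ranges: [-3.03, 3.03], [-0.79, 2.21], [0.23, 2.52], [-1.04, 4.18], [0, 3.07], [-2.55, 2.55]. Speed limits (rad/s): [2.22, 2.22, 2.57, 3.14, 3.14, 3.14].

INTERFACE

Orientations are given as [roll, pitch, yaw] about the fixed x, y, z axes, in that order (R = Rz(yaw) Ry(pitch) Rx(roll)).
In Python, from plant import ctrl gives the robot as it stands.
- The arm moves only by the tool step_arm, never from a script. Its argument "moves" is a list of rows, each an object of numbers: "hand": the opening, from 0 (shut) to 1 (fully open); "dx", "dy", "dz": the shift along the world's x, y, z in mm; "ax", "ay", "az": the turn, a rotation vector about the world's x, y, z in rad. A call has 1 to 20 rows; each row is the pose to reach, as a shift and turn from the pose measured when the call began; what a row does not reach only later rows make up. A row lasts 1/8 s, in which the tool goes at most 62.5 mm and 10.7 degrees, less where a joint would pass 70% of its speed; a pose out of reach is approached as far as the arm can. A call with a gripper value outside its range is refused whole. The fingers move at their own pace and stop on an object; the grip force is fixed at half the most. Time passes only in rows, so rows that repeat a pose let the fingers close. It gives the time, the measured TCP pose, the force and the opening at its end, in the units of the state.
- ctrl.sense(): the state, without advancing time (a new reading comes with each control period).
- ctrl.grab_frame(name): name is "side" or "top"; returns the picture (420x560x3 uint8, red, green, blue); there is no depth.
- ctrl.camera_model(name): a dict with "K" (3x3 intrinsics, pixels), "distortion" ([k1, k2, p1, p2, k3] as OpenCV has them; the pictures are not rectified), "world_to_cam" (4x4, takes a point from world to camera coordinates). Camera axes: x right, y up, looking along -z (the intrinsics and any distortion apply to the point x, -y, -z); pixel columns grow to the right and rows downward; lengths in m; the calibration is good to about 2 mm. A picture is of the moment at which its call begins. camera_model takes no time and is no camera call.
- ctrl.hand_in(): hands the job in, once; it reports no verdict.
Trained networks look in the newest picture that a camera, given by its name, has taken for a name from the list of things; names that differ only in an ending like _2 or _b are one class to them, and where a whole thing is asked for, a point or a joint stands for the part that bears it (a point fixed in the world has none). Each returns a list of dicts, best first, with "p" (0 to 1); they miss things now and then, are a little off and sometimes report something else, mostly with a low value. They report only what shows in the picture. A call takes as long as a camera call.
- ctrl.outline_of(camera, label): "mask" (420x560 bool, what is visible of it).
- ctrl.place_of(camera, label): "location" ([x, y, z] in m, in world coordinates, good to about 4 mm: a listed point, or the origin of a listed thing).
The state is a dict: "time_s": time; "joints": joint angles; "joint_vel": joint speeds; "joint_torque": joint torques, N m; "tcp_pos": TCP position; "tool_rot": TCP orientation; "ft_force": force on the tool from outside, world axes, zero at the start; "wrist_torque": the same for the moment, N m; "finger_gap": finger opening in m.
Only numpy, scipy, OpenCV 4.12 (cv2) and the standard library are available. Lean on these libraries where they do the work, as an engineer would, in place of code of your own. Each camera call takes 0.05 s, during which the arm holds its last target.

## Working session

There is one attempt and no reset: what is moved stays moved. The work goes in short steps, Python scripts to look and compute and a tool call to move; the robot and the scene stay as the last step left them, time stands still between calls to the robot, and variables do not carry over. Pictures are saved under pics/ and viewed, and the job is handed in when it is done.

Besides the shell and the picture viewer there is one more tool, called after ">>>" by a JSON object that holds its "op" and its "data". step_arm: Moves the arm, as the interface text tells. Its arguments: {"type":"object","properties":{"moves":{"type":"array"}},"required":["moves"]}

```bash
mkdir -p pics; ls; python3 - <<'E'
from plant import ctrl
import cv2
for n in("top","side"):
    f=ctrl.grab_frame(n); cv2.imwrite(f"pics/{n}0.png",f[:,:,::-1])
    for l in("dispenser","mouth","lid","bar_top","white_jar","red_reel","half_marks","lock_mark"):
        r=ctrl.place_of(n,l)
        print(n,l,[(round(float(q["p"]),2),[round(float(v),4) for v in q["location"]]) for q in r[:2]])
s=ctrl.sense();print(s)
E
```

```text
pics
top dispenser [(0.59, [0.609, -0.3174, 0.0003])]
top mouth [(0.95, [0.6107, -0.3135, 0.0701])]
top lid [(0.89, [0.4468, -0.3535, -0.0041])]
top bar_top [(0.84, [0.4432, -0.352, 0.0616]), (0.61, [0.4477, -0.3526, -0.0026])]
top white_jar [(0.5, [0.5103, -0.2104, -0.001])]
top red_reel [(0.55, [0.4234, -0.1897, -0.001])]
top half_marks []
top lock_mark [(0.68, [0.6093, -0.3564, 0.0722]), (0.53, [0.5092, -0.2084, -0.0006])]
side dispenser [(0.74, [0.6087, -0.3122, 0.0051])]
side mouth [(0.87, [0.6128, -0.3169, 0.0714]), (0.27, [0.423, -0.1881, 0.0014])]
side lid [(0.77, [0.4409, -0.354, -0.0017])]
side bar_top [(0.57, [0.4426, -0.3507, 0.0614]), (0.47, [0.6133, -0.3191, 0.0727])]
side white_jar [(0.91, [0.5102, -0.2133, 0.0004])]
side red_reel [(0.87, [0.424, -0.1889, -0.0017])]
side half_marks []
side lock_mark [(0.78, [0.6107, -0.3549, 0.0672])]
{'time_s': 0.9, 'joints': array([ 1.08638841e+00,  2.99864863e-01,  1.52099838e+00, -3.51000451e-05,
        1.32065230e+00, -6.66236074e-02]), 'joint_vel': array([ 1.36751933e-03, -8.85249390e-04,  3.05610331e-04,  1.63426582e-03,
        2.70369594e-05, -2.00152404e-03]), 'joint_torque': array([-2.72216865e-03, -5.43351781e+01, -3.61973047e+01, -2.12453551e-04,
        5.75789109e-04,  3.51679398e-05]), 'tcp_pos': array([0.22317936, 0.50268741, 0.21060055]), 'tool_rot': array([-1.57072165e+00, -3.90663206e-05, -4.17775628e-01]), 'ft_force': array([-0.1328474 ,  0.34297157,  0.91519015]), 'wrist_torque': array([ 0.00235987, -0.04135418, -0.04027835]), 'finger_gap': 0.08562075672834704}
```

View images.

View pics/top0.png

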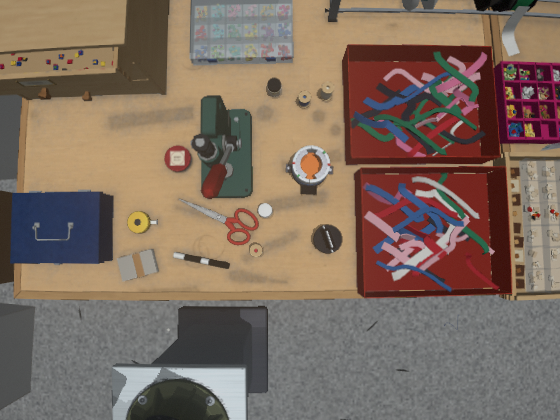

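View pics/side0.png

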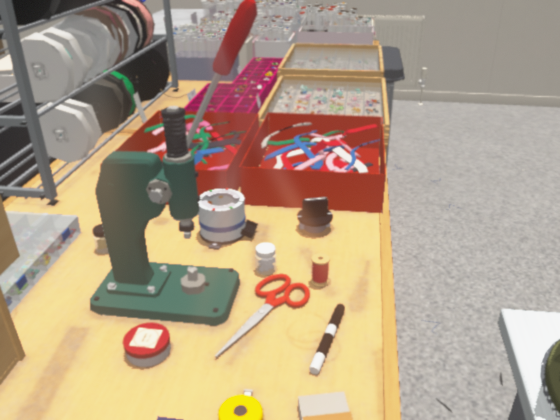

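```bash
python3 - <<'E'
import cv2,numpy as np
f=cv2.imread("pics/top0.png")
a=cv2.resize(f[130:215,265:355],None,fx=6,fy=6,interpolation=cv2.INTER_CUBIC)
b=cv2.resize(f[210:270,295:355],None,fx=8,fy=8,interpolation=cv2.INTER_CUBIC)
cv2.imwrite("pics/za.png",a);cv2.imwrite("pics/zb.png",b)
from plant import ctrl
for n in("top","side"):
    c=ctrl.camera_model(n);print(n,c["K"],c["distortion"],np.round(c["world_to_cam"],3))
E
```

```text
top [[389.91006291   0.         281.37375062]
 [  0.         389.91006291 205.70371459]
 [  0.           0.           1.        ]] [-0.08397192  0.          0.          0.          0.        ] [[-0.014 -1.    -0.008 -0.241]
 [ 0.997 -0.014  0.077 -0.525]
 [-0.077 -0.007  0.997 -0.879]
 [ 0.     0.     0.     1.   ]]
side [[521.51255547   0.         280.78782128]
 [  0.         521.51255547 214.52649745]
 [  0.           0.           1.        ]] [-0.0778262  0.         0.         0.         0.       ] [[-0.989 -0.148 -0.015  0.452]
 [ 0.061 -0.495  0.867 -0.227]
 [-0.135  0.856  0.498 -0.606]
 [ 0.     0.     0.     1.   ]]
```

View pics/za.png

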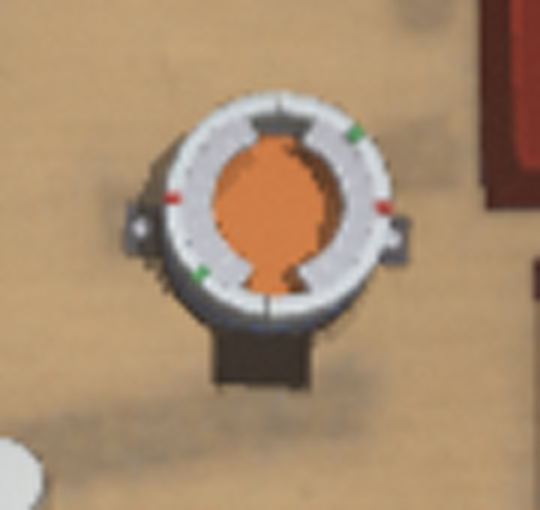

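View pics/zb.png

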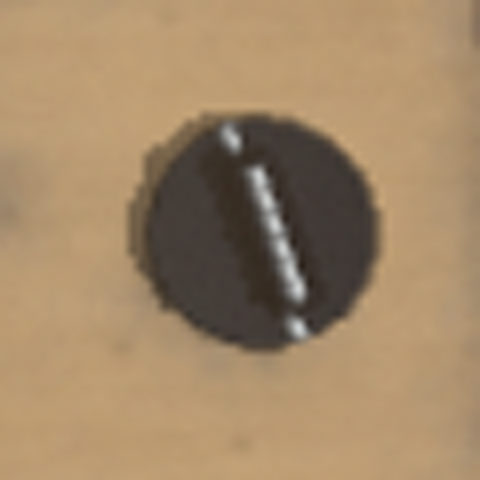

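```bash
cat > h.py <<'E'
import numpy as np,cv2
from plant import ctrl
def ray(n,uv,z):
    c=ctrl.camera_model(n);T=np.array(c["world_to_cam"]);K=np.array(c["K"])
    p=cv2.undistortPoints(np.array([[uv]],float),K,np.array(c["distortion"],float))[0,0]
    d=T[:3,:3].T@np.array([p[0],-p[1],-1.]);o=-T[:3,:3].T@T[:3,3]
    return o+d*(z-o[2])/d[2]
def proj(n,P):
    c=ctrl.camera_model(n);T=np.array(c["world_to_cam"]);q=T[:3,:3]@np.array(P)+T[:3,3]
    v=np.array([q[0],-q[1],-q[2]])
    return cv2.projectPoints(v[None,None],np.zeros(3),np.zeros(3),np.array(c["K"]),np.array(c["distortion"],float))[0].ravel()
E
python3 - <<'E'
from h import *
def Z(x,y,s,ox,oy):return((x+.5)/s-.5+ox,(y+.5)/s-.5+oy)
A=lambda x,y,z:ray("top",Z(x,y,6,265,130),z)
B=lambda x,y,z:ray("top",Z(x,y,8,295,210),z)
for nm,a,b in(("white",(280,103),(267,308)),("green",(355,133),(201,273)),("red",(172,198),(384,208))):
    p,q=A(*a,.07),A(*b,.07);d=p-q;print(nm,(p+q)/2,np.linalg.norm(d),np.degrees(np.arctan2(d[1],d[0])))
for nm,a,b,z in(("line",(255,168),(300,302),.061),("dots",(231,137),(298,328),.028)):
    p,q=B(*a,z),B(*b,z);d=p-q;print(nm,(p+q)/2,np.linalg.norm(d),np.degrees(np.arctan2(d[1],d[0])))
for uv in((343,165),(355,168),(357,295),(359,170),(320,185),(355,238)):
    print(uv,ray("top",uv,0),ray("top",uv,.1))
for uv in((384,206),(384,150),(385,122),(255,132),(272,110)):
    print(uv,ray("side",uv,0.0),ray("side",uv,.09))
E
```

```text
white [ 0.60934766 -0.31356985  0.07      ] 0.07613575353201885 -4.770225426081853
green [ 0.6101688  -0.31530926  0.07      ] 0.07685743312525475 -48.336556367843926
red [ 0.61009161 -0.31522274  0.07      ] 0.07761439973421734 86.46918990585567
line [ 0.4443945  -0.35262277  0.061     ] 0.038449185337058815 17.43792960573946
dots [ 0.44485743 -0.35271362  0.028     ] 0.05718965990484785 18.219906815646098
(343, 165) [ 0.61829911 -0.39643452  0.        ] [ 0.60020253 -0.38097988  0.1       ]
(355, 168) [ 0.61073255 -0.42484364  0.        ] [ 0.59346302 -0.40628379  0.1       ]
(357, 295) [ 0.31250174 -0.42171187  0.        ] [ 0.32782968 -0.40349434  0.1       ]
(359, 170) [ 0.60581058 -0.43424229  0.        ] [ 0.58907904 -0.41465515  0.1       ]
(320, 185) [ 0.57115061 -0.34061128  0.        ] [ 0.5582075  -0.33125827  0.1       ]
(355, 238) [ 0.44500504 -0.42011431  0.        ] [ 0.44585   -0.4020714  0.1      ]
(384, 206) [ 0.31599093 -0.453944    0.        ] [ 0.32711723 -0.28881693  0.09      ]
(384, 150) [ 0.30929387 -0.74285017  0.        ] [ 0.32161241 -0.5262906   0.09      ]
(385, 122) [ 0.30157861 -0.94701151  0.        ] [ 0.31527067 -0.69410614  0.09      ]
(255, 132) [ 0.65044329 -0.82803288  0.        ] [ 0.60202874 -0.59630868  0.09      ]
(272, 110) [ 0.63460454 -1.01442611  0.        ] [ 0.58900968 -0.74951926  0.09      ]
```

```bash
python3 - <<'E'
import cv2,numpy as np
from h import *
f=cv2.imread("pics/side0.png")
for h in(.06,.08,.1,.12):
    for x,y in((.32,-.41),(.32,-.425),(.6,-.41),(.6,-.425)):
        print(h,x,y,proj("side",(x,y,h)).round(1),proj("top",(x,y,h)).round(1))
cv2.imwrite("pics/zc.png",cv2.resize(f[90:240,190:400],None,fx=3.7,fy=3.7))
print(ctrl.tcp_to_tips)
E
```

```text
0.06 0.32 -0.41 [385.  189.1] [356.7 295.8]
0.06 0.32 -0.425 [384.8 185.5] [363.5 295.7]
0.06 0.6 -0.41 [238.3 181.2] [353.3 168.2]
0.06 0.6 -0.425 [240.  177.8] [360.1 168.1]
0.08 0.32 -0.41 [385.9 179.4] [358.4 297.2]
0.08 0.32 -0.425 [385.7 176. ] [365.4 297.1]
0.08 0.6 -0.41 [237.8 171.8] [355.  166.6]
0.08 0.6 -0.425 [239.4 168.5] [361.8 166.5]
0.1 0.32 -0.41 [386.8 169.6] [360.2 298.7]
0.1 0.32 -0.425 [386.6 166.2] [367.4 298.6]
0.1 0.6 -0.41 [237.2 162.2] [356.6 164.9]
0.1 0.6 -0.425 [238.9 159. ] [363.7 164.9]
0.12 0.32 -0.41 [387.8 159.6] [362.1 300.3]
0.12 0.32 -0.425 [387.5 156.3] [369.5 300.2]
0.12 0.6 -0.41 [236.6 152.5] [358.4 163.2]
0.12 0.6 -0.425 [238.3 149.4] [365.6 163.1]
0.017
```

View pics/zc.png

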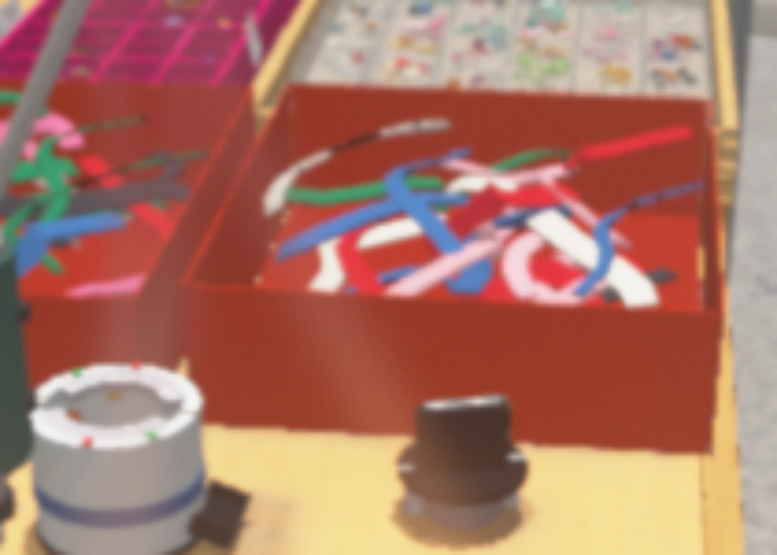

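>>> {"op": "step_arm", "data": {"moves": [{"dx": 14,"dy": -55,"az": -0.16,"hand": 0.5},{"dx": 28,"dy": -110,"az": -0.32,"hand": 0.5},{"dx": 42,"dy": -165,"az": -0.48,"hand": 0.5},{"dx": 56,"dy": -220,"az": -0.64,"hand": 0.5},{"dx": 70,"dy": -275,"az": -0.8,"hand": 0.5},{"dx": 84,"dy": -330,"az": -0.96,"hand": 0.5},{"dx": 98,"dy": -385,"az": -1.12,"hand": 0.5},{"dx": 112,"dy": -440,"az": -1.28,"hand": 0.5},{"dx": 126,"dy": -495,"az": -1.44,"hand": 0.5},{"dx": 140,"dy": -550,"az": -1.6,"hand": 0.5},{"dx": 154,"dy": -605,"az": -1.76,"hand": 0.5},{"dx": 168,"dy": -660,"az": -1.92,"hand": 0.5},{"dx": 182,"dy": -715,"az": -2.08,"hand": 0.5},{"dx": 196,"dy": -770,"az": -2.24,"hand": 0.5},{"dx": 210,"dy": -815,"dz": -20,"az": -2.41,"hand": 0.5},{"dx": 221.5,"dy": -855,"dz": -40,"az": -2.41,"hand": 0.5},{"dx": 221.5,"dy": -855,"dz": -60,"az": -2.41,"hand": 0.5},{"dx": 221.5,"dy": -855,"dz": -60,"az": -2.41,"hand": 0.5}]}}

```text
validation failed for argument at $.mo...
```

```bash
python3 - <<'E'
from h import *
for n in("top","side"):
    f=ctrl.grab_frame(n); cv2.imwrite(f"pics/{n}1.png",f[:,:,::-1])
s=ctrl.sense();print(s["tcp_pos"],s["tool_rot"],s["joints"],s["finger_gap"],s["ft_force"])
f=cv2.imread("pics/side1.png");cv2.imwrite("pics/zd.png",cv2.resize(f[80:260,220:400],None,fx=3.3,fy=3.3))
E
```

```text
[0.22317378 0.50269576 0.21057973] [-1.57076904e+00  8.14891743e-06 -4.17816338e-01] [ 1.08638322e+00  2.99921288e-01  1.52097443e+00  1.02662581e-05
  1.32067025e+00 -6.65993125e-02] 0.08546136792576657 [-0.10058956  0.07609227 -0.8997211 ]
```

View pics/zd.png

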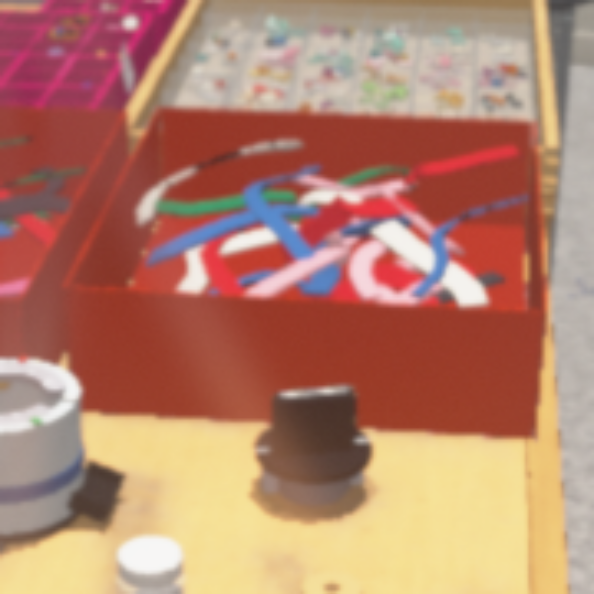

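>>> {"op": "step_arm", "data": {"moves": [{"dx": 14,"dy": -55,"dz": 0,"ax": 0,"ay": 0,"az": -0.16,"hand": 0.5},{"dx": 28,"dy": -110,"dz": 0,"ax": 0,"ay": 0,"az": -0.32,"hand": 0.5}]}}

```text
time_s: 1.25
tcp_pos: [0.2512, 0.3913, 0.2102]
tool_rot: [-1.571, -0.0, -0.742]
ft_force: [0.4, -0.3, 0.8]
finger_gap: 0.0516
```

>>> {"op": "step_arm", "data": {"moves": [{"dx": 14,"dy": -55,"dz": 0,"ax": 0,"ay": 0,"az": -0.16,"hand": 0.5},{"dx": 28,"dy": -110,"dz": 0,"ax": 0,"ay": 0,"az": -0.32,"hand": 0.5},{"dx": 42,"dy": -165,"dz": 0,"ax": 0,"ay": 0,"az": -0.48,"hand": 0.5},{"dx": 56,"dy": -220,"dz": 0,"ax": 0,"ay": 0,"az": -0.64,"hand": 0.5},{"dx": 70,"dy": -275,"dz": 0,"ax": 0,"ay": 0,"az": -0.8,"hand": 0.5},{"dx": 84,"dy": -330,"dz": 0,"ax": 0,"ay": 0,"az": -0.96,"hand": 0.5},{"dx": 98,"dy": -385,"dz": 0,"ax": 0,"ay": 0,"az": -1.12,"hand": 0.5},{"dx": 112,"dy": -440,"dz": 0,"ax": 0,"ay": 0,"az": -1.28,"hand": 0.5},{"dx": 126,"dy": -495,"dz": 0,"ax": 0,"ay": 0,"az": -1.44,"hand": 0.5},{"dx": 140,"dy": -550,"dz": 0,"ax": 0,"ay": 0,"az": -1.6,"hand": 0.5},{"dx": 154,"dy": -605,"dz": 0,"ax": 0,"ay": 0,"az": -1.76,"hand": 0.5},{"dx": 168,"dy": -660,"dz": 0,"ax": 0,"ay": 0,"az": -1.92,"hand": 0.5},{"dx": 182,"dy": -705,"dz": 0,"ax": 0,"ay": 0,"az": -2.085,"hand": 0.5},{"dx": 193.5,"dy": -744,"dz": -20,"ax": 0,"ay": 0,"az": -2.085,"hand": 0.5},{"dx": 193.5,"dy": -744,"dz": -60,"ax": 0,"ay": 0,"az": -2.085,"hand": 0.5},{"dx": 193.5,"dy": -744,"dz": -60,"ax": 0,"ay": 0,"az": -2.085,"hand": 0.5}]}}

```text
time_s: 3.25
tcp_pos: [0.4435, -0.3519, 0.1477]
tool_rot: [-1.576, -0.003, -2.827]
ft_force: [0.9, -0.7, 0.6]
finger_gap: 0.0425
```

```bash
python3 - <<'E'
from h import *
for n in("top","side"):
    f=ctrl.grab_frame(n); cv2.imwrite(f"pics/{n}2.png",f[:,:,::-1])
s=ctrl.sense();print(s["tcp_pos"],s["tool_rot"],s["joints"],s["finger_gap"],s["ft_force"],s["time_s"])
f=cv2.imread("pics/side2.png");cv2.imwrite("pics/ze.png",cv2.resize(f[80:260,220:400],None,fx=3.3,fy=3.3))
E
```

```text
[ 0.44498202 -0.3526587   0.15155873] [-1.57037677e+00  3.05555762e-04 -2.82664028e+00] [-7.34697738e-01  3.92246023e-01  1.53905384e+00  5.99746793e-05
  1.20977681e+00  5.21125105e-01] 0.042719405657130914 [ 0.20723959 -0.50056117  1.45674438] 3.35
```

View pics/ze.png

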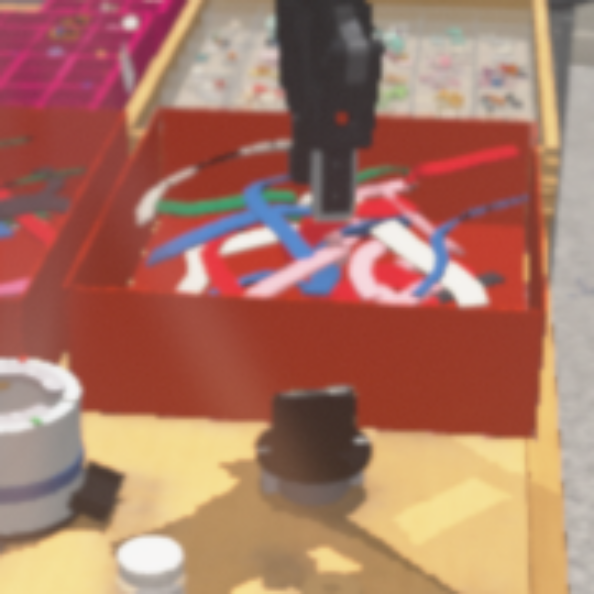

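```bash
python3 - <<'E'
from h import *
for z in(.061,.134,.15):
    p=proj("side",(.445,-.3527,z)); print(z,p,(p-[220,80])*3.3)
E
```

```text
0.061 [315.58393884 199.15824465] [315.42699819 393.22220733]
0.134 [316.34365475 161.99795874] [317.93406067 270.59326384]
0.15 [316.51425333 153.46365798] [318.49703599 242.43007134]
```

>>> {"op": "step_arm", "data": {"moves": [{"dx": 0,"dy": 0,"dz": -35,"ax": 0,"ay": 0,"az": 0,"hand": 0.5},{"dx": 0,"dy": 0,"dz": -70,"ax": 0,"ay": 0,"az": 0,"hand": 0.5},{"dx": 0,"dy": 0,"dz": -92,"ax": 0,"ay": 0,"az": 0,"hand": 0.5},{"dx": 0,"dy": 0,"dz": -101,"ax": 0,"ay": 0,"az": 0,"hand": 0.5},{"dx": 0,"dy": 0,"dz": -101,"ax": 0,"ay": 0,"az": 0,"hand": 0.5},{"dx": 0,"dy": 0,"dz": -101,"ax": 0,"ay": 0,"az": 0,"hand": 0.5}]}}

```text
time_s: 4.1
tcp_pos: [0.4455, -0.3531, 0.052]
tool_rot: [-1.569, 0.001, -2.827]
ft_force: [-0.2, 0.4, -0.0]
finger_gap: 0.0426
```

```bash
python3 - <<'E'
from h import *
f=ctrl.grab_frame("side"); cv2.imwrite("pics/side3.png",f[:,:,::-1])
s=ctrl.sense();print(s["tcp_pos"],s["tool_rot"],s["finger_gap"],s["ft_force"],s["time_s"])
f=cv2.imread("pics/side3.png");cv2.imwrite("pics/zf.png",cv2.resize(f[80:260,220:400],None,fx=3.3,fy=3.3))
E
```

```text
[ 0.44546846 -0.35304591  0.0518574 ] [-1.56868279e+00  1.25639562e-03 -2.82652097e+00] 0.04243836736212796 [ 0.35694405  0.25340287 -0.41728566] 4.15
```

View pics/zf.png

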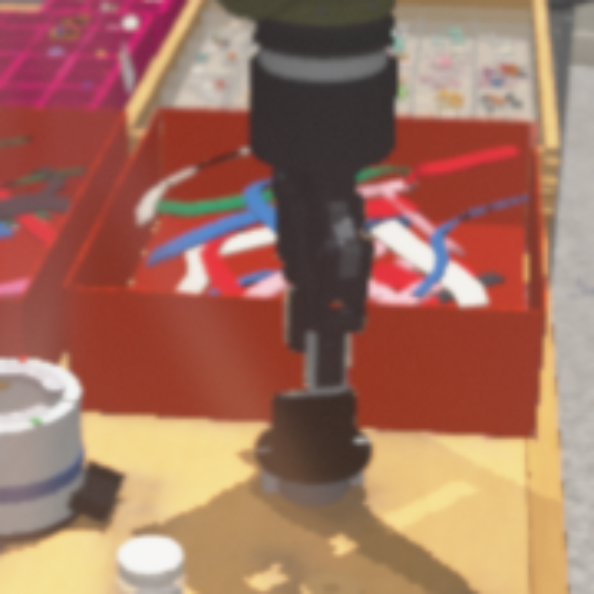

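```bash
python3 - <<'E'
from h import *
for s_ in(1,-1):
  for z in(.035,.045,.06,.08):
    p=proj("side",(.4455-s_*.309*.025,-.353+s_*.951*.025,z)); print(s_,z,(p-[240,100])*5)
f=cv2.imread("pics/side3.png");cv2.imwrite("pics/zg.png",cv2.resize(f[100:220,240:380],None,fx=5,fy=5,interpolation=cv2.INTER_CUBIC))
f=ctrl.grab_frame("top")[:,:,::-1];cv2.imwrite("pics/zh.png",cv2.resize(f[150:300,260:400],None,fx=4,fy=4,interpolation=cv2.INTER_CUBIC))
E
```

```text
1 0.035 [390.82758595 592.07586763]
1 0.045 [391.4222496  567.75675734]
1 0.06 [392.32146624 530.7836594 ]
1 0.08 [393.53386925 480.54609606]
-1 0.035 [360.47489029 525.64165463]
-1 0.045 [360.88141546 502.05605555]
-1 0.06 [361.49521628 466.2242335 ]
-1 0.08 [362.32102271 417.58744976]
```

View pics/zg.png

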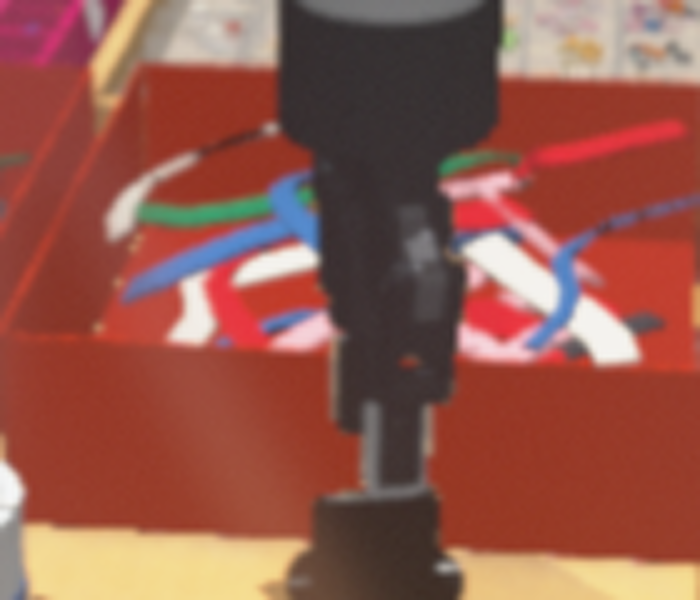

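View pics/zh.png

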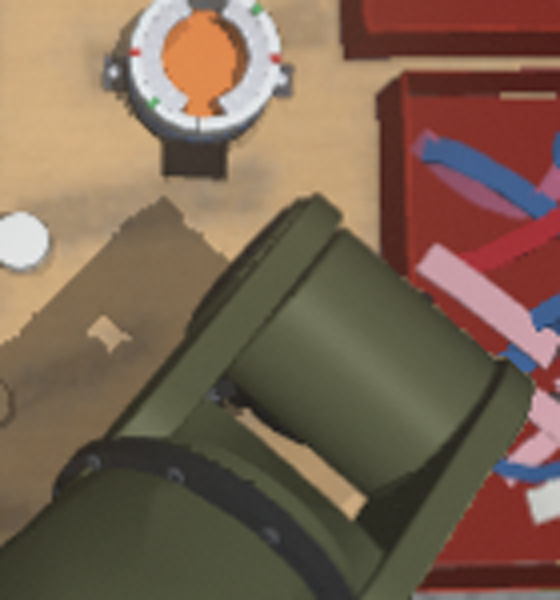

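```bash
python3 - <<'E'
from h import *
for s_ in(1,-1):
  for z in(.12,.134,.15):
    p=proj("side",(.445-s_*.309*.025,-.353+s_*.951*.025,z)); print(s_,z,(p-[240,60])*5)
f=cv2.imread("pics/side2.png");cv2.imwrite("pics/zi.png",cv2.resize(f[60:180,240:380],None,fx=5,fy=5,interpolation=cv2.INTER_CUBIC))
f=cv2.imread("pics/side3.png");g=cv2.resize(f[160:220,280:350],None,fx=10,fy=10,interpolation=cv2.INTER_CUBIC)
cv2.imwrite("pics/zj.png",np.clip(g.astype(float)*2.5,0,255).astype(np.uint8))
E
```

```text
1 0.12 [397.46926976 576.82401091]
1 0.134 [398.35962916 539.41465553]
1 0.15 [399.38626184 495.95748662]
-1 0.12 [365.39264284 517.34524483]
-1 0.134 [365.99722483 481.25156085]
-1 0.15 [366.69295172 439.36127088]
```

View pics/zi.png

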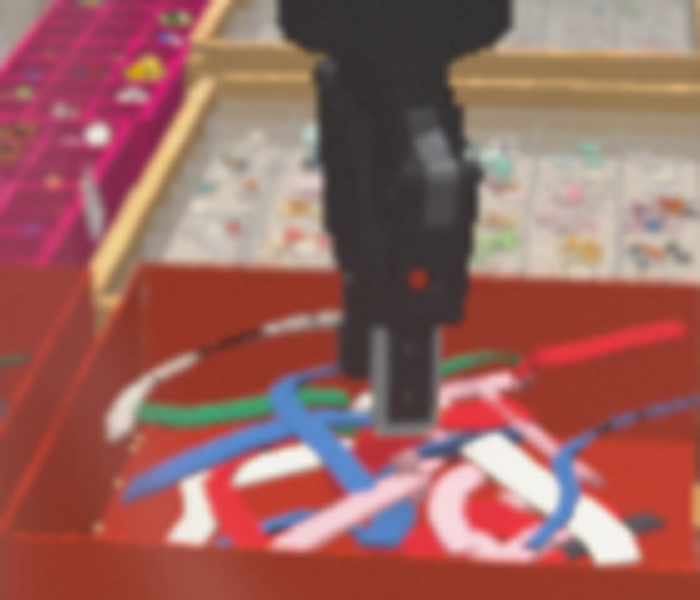

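View pics/zj.png

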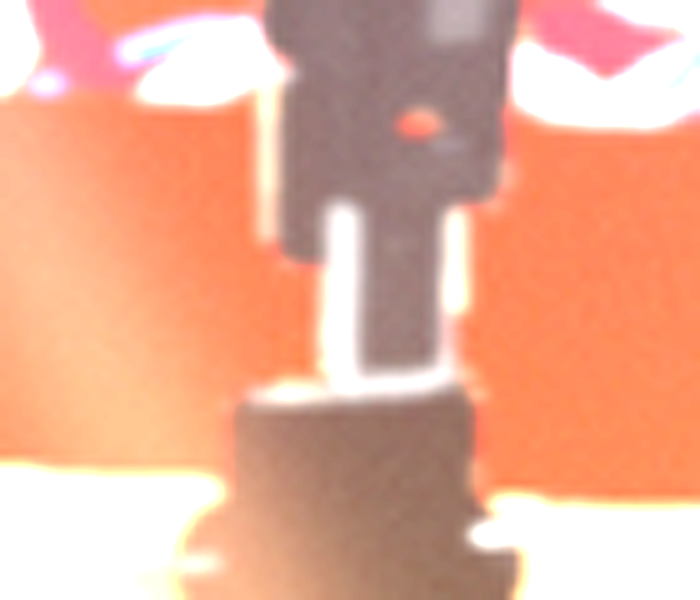

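```bash
python3 - <<'E'
from h import *
for z in(.04,.06,.08,.108,.14,.16,.2):
    p=proj("side",(.4455,-.353,z)); print(z,(p-[240,100])*5)
f=cv2.imread("pics/side3.png");cv2.imwrite("pics/zk.png",cv2.resize(f[0:230,200:430],None,fx=2.6,fy=2.6,interpolation=cv2.INTER_CUBIC))
s=ctrl.sense();print(s["joints"])
E
```

```text
0.04 [375.56102366 546.16977439]
0.06 [376.55964074 497.76726697]
0.08 [377.56993159 448.33892674]
0.108 [379.00371539 377.36940146]
0.14 [380.66946432 293.65386959]
0.16 [381.72487356 239.87594787]
0.2 [383.86737412 128.84504002]
[-7.34655061e-01  5.16600754e-01  1.61568381e+00  8.33561157e-05
  1.00716763e+00  5.21107522e-01]
```

View pics/zk.png

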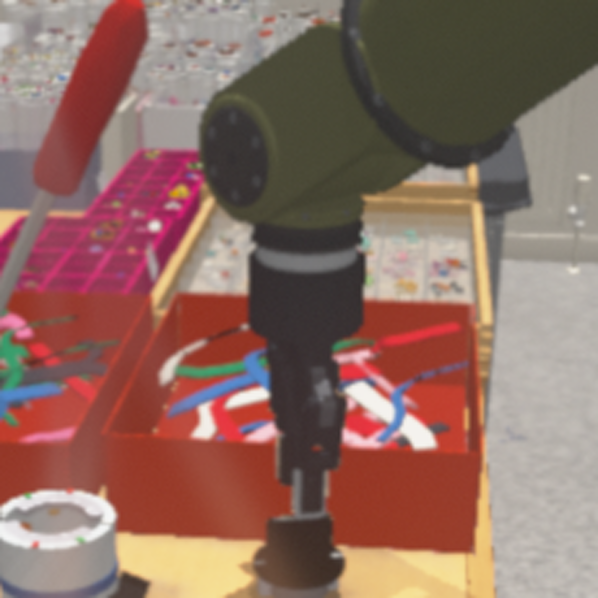

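>>> {"op": "step_arm", "data": {"moves": [{"dx": 0,"dy": 0,"dz": 0,"ax": 0,"ay": 0,"az": 0,"hand": 0.25},{"dx": 0,"dy": 0,"dz": 0,"ax": 0,"ay": 0,"az": 0,"hand": 0.25},{"dx": 0,"dy": 0,"dz": 0,"ax": 0,"ay": 0,"az": 0,"hand": 0.25}]}}

```text
time_s: 4.58
tcp_pos: [0.4454, -0.353, 0.0517]
tool_rot: [-1.569, 0.001, -2.827]
ft_force: [-0.7, -0.3, 0.4]
finger_gap: 0.0215
```

```bash
python3 - <<'E'
from h import *
f=ctrl.grab_frame("side"); cv2.imwrite("pics/side4.png",f[:,:,::-1])
s=ctrl.sense();print(s["tcp_pos"],s["tool_rot"],s["finger_gap"],s["ft_force"],s["time_s"])
f=cv2.imread("pics/side4.png");cv2.imwrite("pics/zl.png",np.clip(1.8*cv2.resize(f[140:240,270:360],None,fx=6,fy=6,interpolation=cv2.INTER_CUBIC).astype(float),0,255).astype(np.uint8))
E
```

```text
[ 0.44535334 -0.35297399  0.05163322] [-1.56902628e+00  1.08770837e-03 -2.82662058e+00] 0.021531664253536906 [-0.03223859 -0.4385629   0.02615441] 4.625
```

View pics/zl.png

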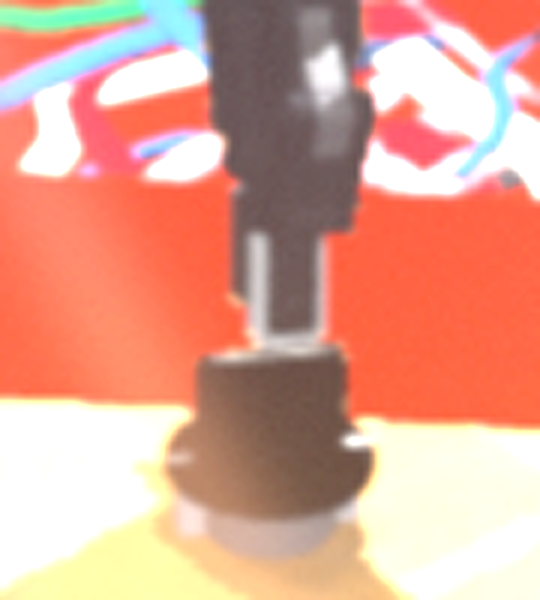

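>>> {"op": "step_arm", "data": {"moves": [{"dx": 0,"dy": 0,"dz": 0,"ax": 0,"ay": 0,"az": 0,"hand": 0.0},{"dx": 0,"dy": 0,"dz": 0,"ax": 0,"ay": 0,"az": 0,"hand": 0.0},{"dx": 0,"dy": 0,"dz": 0,"ax": 0,"ay": 0,"az": 0,"hand": 0.0}]}}

```text
time_s: 5.0
tcp_pos: [0.4454, -0.353, 0.0516]
tool_rot: [-1.569, 0.001, -2.827]
ft_force: [0.2, -0.9, 0.7]
finger_gap: -0.0002
```

```bash
python3 - <<'E'
from h import *
f=ctrl.grab_frame("side"); cv2.imwrite("pics/side5.png",f[:,:,::-1])
s=ctrl.sense();print(s["tcp_pos"],s["tool_rot"],s["finger_gap"],s["ft_force"],s["time_s"])
f=cv2.imread("pics/side5.png");cv2.imwrite("pics/zm.png",np.clip(1.8*cv2.resize(f[140:240,270:360],None,fx=6,fy=6,interpolation=cv2.INTER_CUBIC).astype(float),0,255).astype(np.uint8))
E
```

```text
[ 0.44537685 -0.35294765  0.0516317 ] [-1.56904383e+00  1.11166736e-03 -2.82659081e+00] -9.076809087204311e-05 [0.974294   0.52788504 0.04885925] 5.05
```

View pics/zm.png

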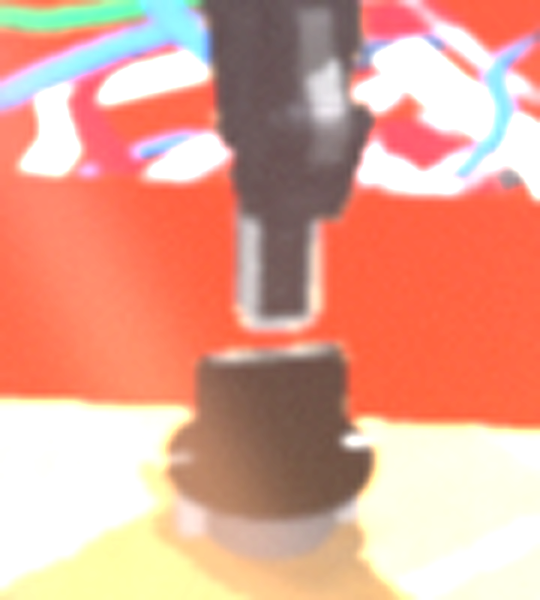

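>>> {"op": "step_arm", "data": {"moves": [{"dx": 0,"dy": 0,"dz": 0,"ax": 0,"ay": 0,"az": 0,"hand": 0.5},{"dx": 0,"dy": 0,"dz": 0,"ax": 0,"ay": 0,"az": 0,"hand": 0.5},{"dx": 0,"dy": 0,"dz": 0,"ax": 0,"ay": 0,"az": 0,"hand": 0.5},{"dx": 0,"dy": 0,"dz": -5,"ax": 0,"ay": 0,"az": 0,"hand": 0.5},{"dx": 0,"dy": 0,"dz": -10,"ax": 0,"ay": 0,"az": 0,"hand": 0.5},{"dx": 0,"dy": 0,"dz": -12,"ax": 0,"ay": 0,"az": 0,"hand": 0.5}]}}

```text
time_s: 5.8
tcp_pos: [0.4452, -0.3528, 0.039]
tool_rot: [-1.57, 0.001, -2.827]
ft_force: [0.8, 0.4, -0.4]
finger_gap: 0.0426
```

```bash
python3 - <<'E'
from h import *
f=ctrl.grab_frame("side"); cv2.imwrite("pics/side6.png",f[:,:,::-1])
s=ctrl.sense();print(s["tcp_pos"],s["tool_rot"],s["finger_gap"],s["ft_force"],s["time_s"])
f=cv2.imread("pics/side6.png");cv2.imwrite("pics/zn.png",np.clip(1.8*cv2.resize(f[140:240,270:360],None,fx=6,fy=6,interpolation=cv2.INTER_CUBIC).astype(float),0,255).astype(np.uint8))
E
```

```text
[ 0.44515726 -0.35275154  0.03894775] [-1.56987134e+00  6.38013867e-04 -2.82658077e+00] 0.042735405193137566 [ 0.60005637 -0.01291299  0.06663783] 5.85
```

View pics/zn.png

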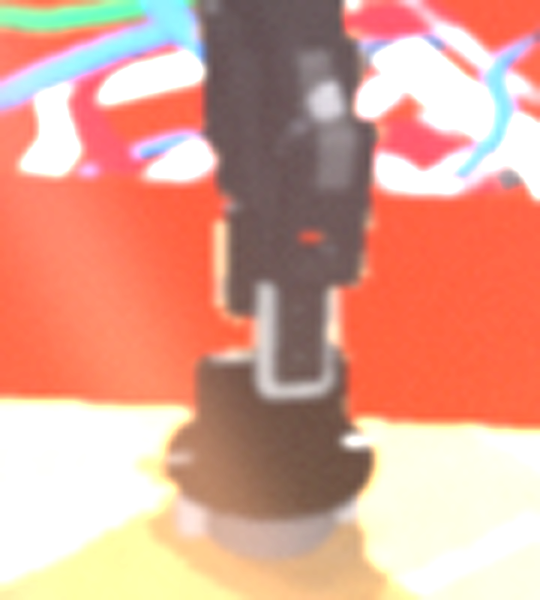

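>>> {"op": "step_arm", "data": {"moves": [{"dx": 0,"dy": 0,"dz": -8,"ax": 0,"ay": 0,"az": 0,"hand": 0.5},{"dx": 0,"dy": 0,"dz": -16,"ax": 0,"ay": 0,"az": 0,"hand": 0.5},{"dx": 0,"dy": 0,"dz": -20,"ax": 0,"ay": 0,"az": 0,"hand": 0.5},{"dx": 0,"dy": 0,"dz": -20,"ax": 0,"ay": 0,"az": 0,"hand": 0.5}]}}

```text
time_s: 6.35
tcp_pos: [0.445, -0.3527, 0.0186]
tool_rot: [-1.57, 0.0, -2.827]
ft_force: [-0.8, 0.5, 0.3]
finger_gap: 0.0423
```

```bash
python3 - <<'E'
from h import *
f=ctrl.grab_frame("side"); cv2.imwrite("pics/side7.png",f[:,:,::-1])
s=ctrl.sense();print(s["tcp_pos"],s["tool_rot"],s["finger_gap"],s["ft_force"],s["time_s"])
f=cv2.imread("pics/side7.png");cv2.imwrite("pics/zo.png",np.clip(1.8*cv2.resize(f[140:240,270:360],None,fx=6,fy=6,interpolation=cv2.INTER_CUBIC).astype(float),0,255).astype(np.uint8))
E
```

```text
[ 0.4451881  -0.35279947  0.01894066] [-1.56984125e+00  6.32665073e-04 -2.82657853e+00] 0.04256200195247962 [-1.08943165  0.0715854   0.06439546] 6.4
```

View pics/zo.png

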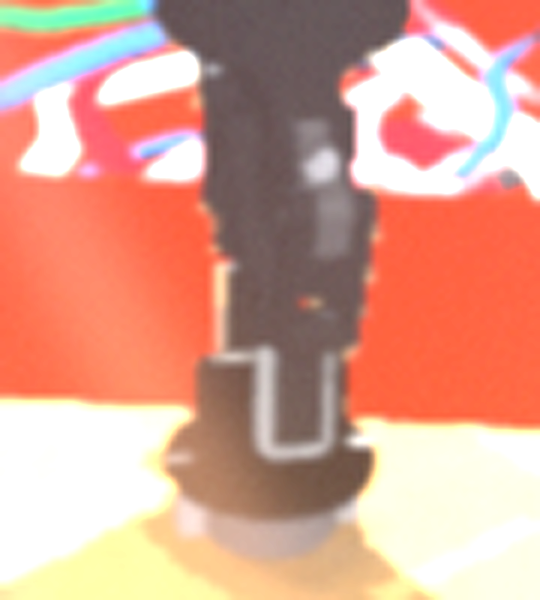

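>>> {"op": "step_arm", "data": {"moves": [{"dx": 0,"dy": 0,"dz": -3,"ax": 0,"ay": 0,"az": 0,"hand": 0.5},{"dx": 0,"dy": 0,"dz": -3,"ax": 0,"ay": 0,"az": 0,"hand": 0.2},{"dx": 0,"dy": 0,"dz": -3,"ax": 0,"ay": 0,"az": 0,"hand": 0},{"dx": 0,"dy": 0,"dz": -3,"ax": 0,"ay": 0,"az": 0,"hand": 0},{"dx": 0,"dy": 0,"dz": -3,"ax": 0,"ay": 0,"az": 0,"hand": 0},{"dx": 0,"dy": 0,"dz": -3,"ax": 0,"ay": 0,"az": 0,"hand": 0}]}}

```text
time_s: 7.15
tcp_pos: [0.4452, -0.3529, 0.016]
tool_rot: [-1.57, 0.001, -2.827]
ft_force: [0.3, 0.1, 2.8]
finger_gap: 0.0132
```

>>> {"op": "step_arm", "data": {"moves": [{"dx": 0,"dy": 0,"dz": 20,"ax": 0,"ay": 0,"az": 0,"hand": 0},{"dx": 0,"dy": 0,"dz": 55,"ax": 0,"ay": 0,"az": 0,"hand": 0},{"dx": 0,"dy": 0,"dz": 90,"ax": 0,"ay": 0,"az": 0,"hand": 0},{"dx": 30,"dy": 7,"dz": 110,"ax": 0,"ay": 0,"az": -0.1,"hand": 0},{"dx": 70,"dy": 16,"dz": 110,"ax": 0,"ay": 0,"az": -0.2,"hand": 0},{"dx": 110,"dy": 25,"dz": 110,"ax": 0,"ay": 0,"az": -0.3,"hand": 0},{"dx": 145,"dy": 34,"dz": 110,"ax": 0,"ay": 0,"az": -0.381,"hand": 0},{"dx": 165,"dy": 38,"dz": 105,"ax": 0,"ay": 0,"az": -0.381,"hand": 0},{"dx": 165,"dy": 38,"dz": 100,"ax": 0,"ay": 0,"az": -0.381,"hand": 0},{"dx": 165,"dy": 38,"dz": 100,"ax": 0,"ay": 0,"az": -0.381,"hand": 0},{"dx": 165,"dy": 38,"dz": 100,"ax": 0,"ay": 0,"az": -0.381,"hand": 0}]}}

```text
time_s: 8.52
tcp_pos: [0.6097, -0.3153, 0.1164]
tool_rot: [-1.57, 0.001, 3.075]
ft_force: [-0.4, -0.1, -0.5]
finger_gap: 0.0131
```

```bash
python3 - <<'E'
from h import *
for n in("top","side"):
    f=ctrl.grab_frame(n); cv2.imwrite(f"pics/{n}8.png",f[:,:,::-1])
    for l in("lid","bar_top","mouth","dispenser"):
        r=ctrl.place_of(n,l)
        print(n,l,[(round(float(q["p"]),2),[round(float(v),4) for v in q["location"]]) for q in r[:2]])
s=ctrl.sense();print(s["tcp_pos"],s["tool_rot"],s["finger_gap"],s["ft_force"],s["time_s"])
f=cv2.imread("pics/side8.png");cv2.imwrite("pics/zp.png",cv2.resize(f[120:270,160:300],None,fx=4,fy=4,interpolation=cv2.INTER_CUBIC))
f=cv2.imread("pics/top8.png");cv2.imwrite("pics/zq.png",cv2.resize(f[100:240,240:380],None,fx=4,fy=4,interpolation=cv2.INTER_CUBIC))
E
```

```text
top lid []
top bar_top []
top mouth []
top dispenser []
side lid [(0.74, [0.6094, -0.3125, 0.1004])]
side bar_top [(0.73, [0.6074, -0.3114, 0.163])]
side mouth [(0.72, [0.6123, -0.3155, 0.0701]), (0.57, [0.5109, -0.2172, -0.0019])]
side dispenser [(0.8, [0.6057, -0.313, 0.0041])]
[ 0.61023874 -0.31488195  0.1160938 ] [-1.56960289e+00  7.70154641e-04  3.07561042e+00] 0.012883354387178062 [-0.58331313 -0.66858583 -1.45110859] 9.025
```

View pics/zp.png

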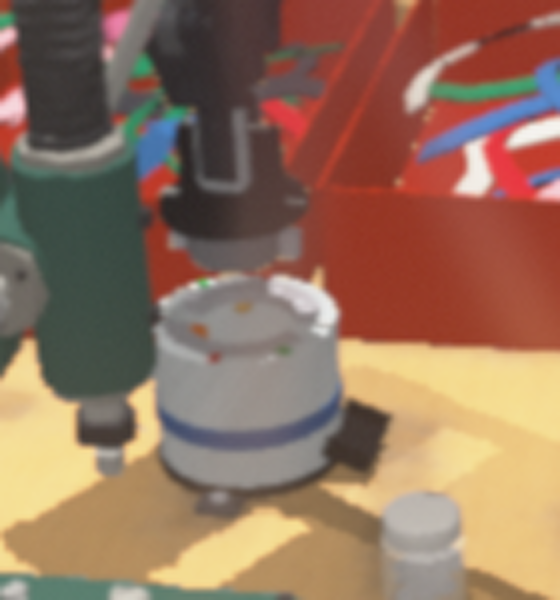

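View pics/zq.png

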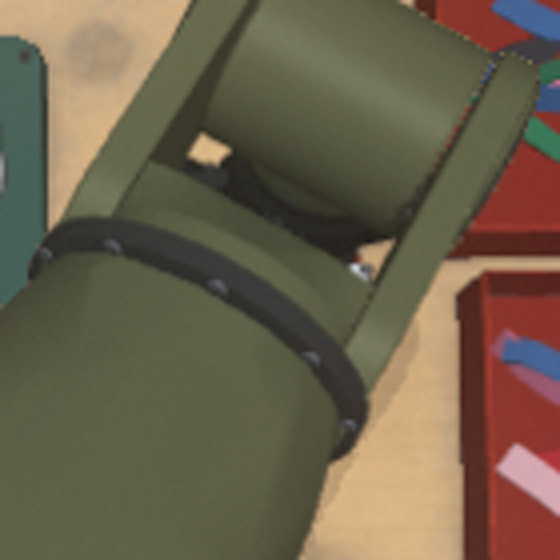

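```bash
python3 - <<'E'
from h import *
def ext(c,r,z):
    P=np.array([proj("side",(c[0]+r*np.cos(a),c[1]+r*np.sin(a),z)) for a in np.linspace(0,6.283,90)])
    P=(P-[160,120])*4
    return P.min(0).round(1),P.max(0).round(1)
for z in(.126,.122): print("disc",z,ext((.6102,-.3149),.033,z))
print("rim",ext((.610,-.3147),.042,.07),"spig",ext((.6102,-.3149),.022,.102))
for s in(1,-1):
  a=np.radians(-3.8);d=np.array([np.cos(a),np.sin(a)])*s
  print("lug",(proj("side",(*(np.array([.6102,-.3149])+.029*d),.107))-[160,120])*4)
E
python3 - <<'E'
import cv2
f=cv2.imread("pics/side8.png");cv2.imwrite("pics/zr.png",cv2.resize(f[150:220,190:255],None,fx=9,fy=8.5,interpolation=cv2.INTER_CUBIC))
E
```

```text
disc 0.126 (array([156.6, 171.3]), array([310.5, 236.6]))
disc 0.122 (array([157.5, 179.5]), array([311. , 245.2]))
rim (array([148. , 274.7]), array([338. , 364.5])) spig (array([187.1, 230.8]), array([288.3, 275.9]))
lug [173.80600453 237.27169396]
lug [300.89555521 247.94773822]
```

View pics/zr.png

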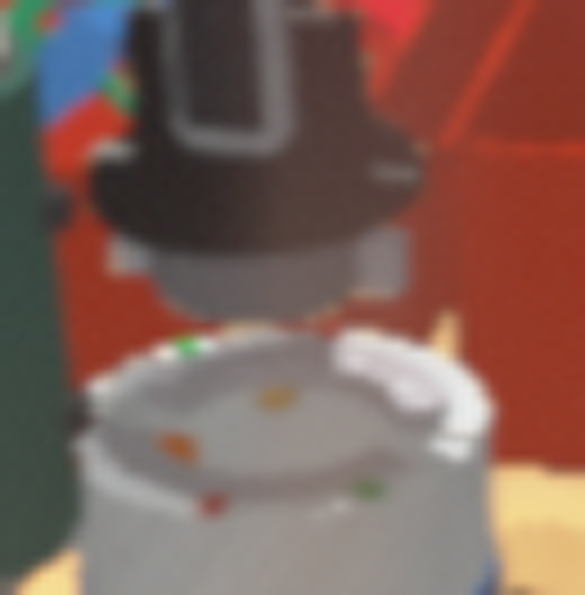

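```bash
python3 - <<'E'
from h import *
from scipy.optimize import least_squares
obs={"redN":(212,503,86.2+0),"grN":(368,488,-48.8+180),"grF":(188,346,-48.8),"whN":(455,447,180-3.8)}
def pr(p,th):
    a=np.radians(th)+p[2]
    return proj("side",(p[0]+.038*np.cos(a),p[1]+.038*np.sin(a),.07))
O={k:((v[0]+.5)/9-.5+190,(v[1]+.5)/8.5-.5+150) for k,v in obs.items()}
for k,v in obs.items(): print(k,np.array(O[k]),pr((.610,-.3147,0),v[2]))
k3=["redN","grN","grF"]
r=least_squares(lambda p:np.concatenate([pr(p,obs[k][2])-O[k] for k in k3]),(.61,-.3147,0));print(r.x,r.fun)
E
```

```text
redN [213.11111111 208.73529412] [213.95033614 209.79095477]
grN [230.44444444 206.97058824] [230.88512155 208.10306472]
grF [210.44444444 190.26470588] [211.36507169 191.32255895]
whN [240.11111111 202.14705882] [241.43425667 201.35130688]
[ 0.61238236 -0.31838065  0.00844783] [ 0.22332232 -0.05396387 -0.25171817 -0.03380004  0.02991305  0.11634226]
```

```bash
python3 - <<'E'
from h import *
from scipy.optimize import least_squares
O=[((x+.5)/9-.5+190,(y+.5)/8.5-.5+150) for x,y in((113,150),(398,172))]
def pr(p,s):
    return proj("side",(p[0]+s*.0286*np.cos(p[2]),p[1]+s*.0286*np.sin(p[2]),.128))
print(O,pr((.6102,-.3149,-.066),1),pr((.6102,-.3149,-.066),-1))
r=least_squares(lambda p:np.concatenate([pr(p,1)-O[0],pr(p,-1)-O[1]]),(.61,-.3147,-.066));print(r.x,r.fun)
# initial side image lid dots, from zc (fx3.7 crop 190,90): 
f=cv2.imread("pics/side0.png");cv2.imwrite("pics/zs.png",cv2.resize(f[190:250,285:345],None,fx=9,fy=9,interpolation=cv2.INTER_CUBIC))
f=cv2.imread("pics/side0.png");cv2.imwrite("pics/zt.png",cv2.resize(f[180:250,190:255],None,fx=9,fy=8.5,interpolation=cv2.INTER_CUBIC))
E
```

```text
[(202.11111111111111, 167.2058823529412), (233.77777777777777, 169.7941176470588)] [202.61503047 168.4192524 ] [234.29628529 170.92819125]
[ 0.61228204 -0.31945649 -0.06598269] [ 0.07152818  0.0588286  -0.07019251 -0.04864242]
```

View pics/zs.png

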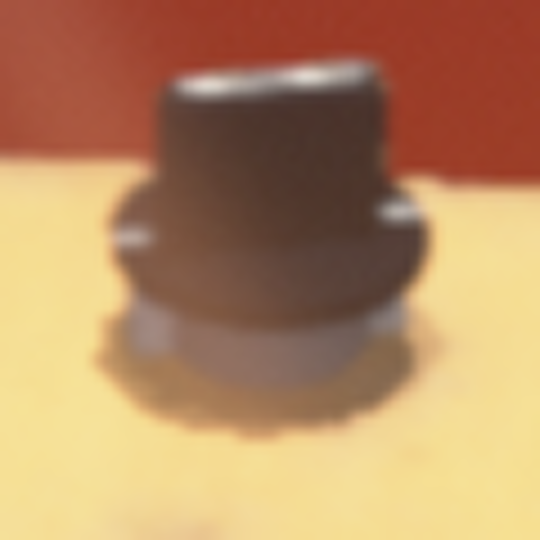

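View pics/zt.png

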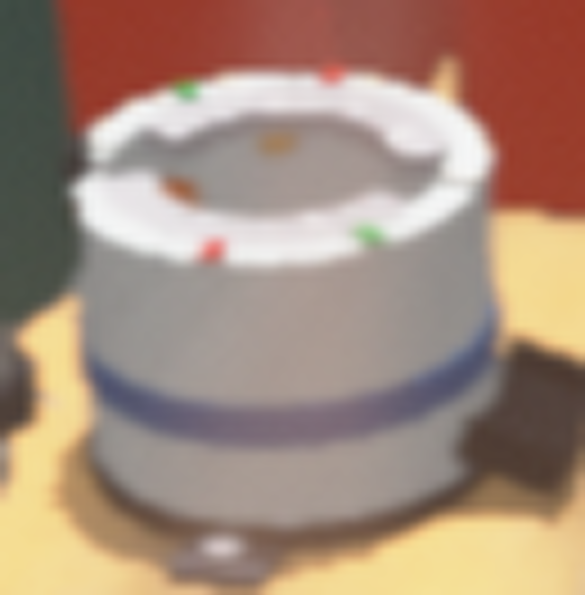

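```bash
python3 - <<'E'
from h import *
from scipy.optimize import least_squares
obs=[(213,250,90),(331,73,-90),(369,234,135),(187,91,-45)]
def pr(p,th):
    a=np.radians(th)+p[2]
    return proj("side",(p[0]+.038*np.cos(a),p[1]+.038*np.sin(a),.07))
O=[((v[0]+.5)/9-.5+190,(v[1]+.5)/8.5-.5+180) for v in obs]
r=least_squares(lambda p:np.concatenate([pr(p,o[2])-q for o,q in zip(obs,O)]),(.61,-.3147,0));print(r.x,np.degrees(r.x[2]),r.fun.round(2))
# top
obs=[(172,198,90),(384,208,-90),(355,133,-45),(201,273,135),(280,103,0),(267,308,180)]
def pr(p,th):
    a=np.radians(th)+p[2]
    return proj("top",(p[0]+.038*np.cos(a),p[1]+.038*np.sin(a),.07))
O=[((v[0]+.5)/6-.5+265,(v[1]+.5)/6-.5+130) for v in obs]
r=least_squares(lambda p:np.concatenate([pr(p,o[2])-q for o,q in zip(obs,O)]),(.61,-.3147,0));print(r.x,np.degrees(r.x[2]),r.fun.round(2))
O=[((x+.5)/9-.5+285,(y+.5)/9-.5+190) for x,y in((132,237),(401,212))]
def pr(p,s):
    return proj("side",(p[0]+s*.0286*np.cos(p[2]),p[1]+s*.0286*np.sin(p[2]),.028))
r=least_squares(lambda p:np.concatenate([pr(p,1)-O[0],pr(p,-1)-O[1]]),(.44,-.35,.3));print("lid0",r.x,r.fun)
E
```

```text
[ 0.61237196 -0.31861118 -0.05407061] -3.0980178454101774 [ 0.23 -0.35 -0.09  0.61 -0.25 -0.24  0.11  0.08]
[ 0.60986517 -0.31469688 -0.06791722] -3.891370041597207 [ 0.13  0.01 -0.61  0.19 -0.3   0.39 -0.25 -0.11  0.24 -0.22  0.78 -0.26]
lid0 [ 0.44703102 -0.35454102  0.31834316] [-0.26641229  0.10796721  0.26864375 -0.13741485]
```

>>> {"op": "step_arm", "data": {"moves": [{"dx": 0,"dy": 0.5,"dz": -12,"ax": 0,"ay": 0,"az": 0,"hand": 0},{"dx": 0,"dy": 0.5,"dz": -20,"ax": 0,"ay": 0,"az": 0,"hand": 0},{"dx": 0,"dy": 0.5,"dz": -25,"ax": 0,"ay": 0,"az": 0,"hand": 0},{"dx": 0,"dy": 0.5,"dz": -30,"ax": 0,"ay": 0,"az": 0,"hand": 0},{"dx": 0,"dy": 0.5,"dz": -34,"ax": 0,"ay": 0,"az": 0,"hand": 0},{"dx": 0,"dy": 0.5,"dz": -36,"ax": 0,"ay": 0,"az": 0,"hand": 0},{"dx": 0,"dy": 0.5,"dz": -36,"ax": 0,"ay": 0,"az": 0,"hand": 0}]}}

```text
time_s: 9.9
tcp_pos: [0.6103, -0.3144, 0.0801]
tool_rot: [-1.57, 0.001, 3.076]
ft_force: [-0.4, 0.8, -0.5]
finger_gap: 0.0127
```

>>> {"op": "step_arm", "data": {"moves": [{"dx": 0,"dy": 0,"dz": -4,"ax": 0,"ay": 0,"az": 0,"hand": 0},{"dx": 0,"dy": 0,"dz": -8,"ax": 0,"ay": 0,"az": 0,"hand": 0},{"dx": 0,"dy": 0,"dz": -12,"ax": 0,"ay": 0,"az": 0,"hand": 0},{"dx": 0,"dy": 0,"dz": -14.5,"ax": 0,"ay": 0,"az": 0,"hand": 0},{"dx": 0,"dy": 0,"dz": -14.5,"ax": 0,"ay": 0,"az": 0,"hand": 0}]}}

```text
time_s: 10.52
tcp_pos: [0.6101, -0.3144, 0.0653]
tool_rot: [-1.57, 0.0, 3.076]
ft_force: [-0.2, -0.5, -0.9]
finger_gap: 0.0129
```

```bash
python3 - <<'E'
from h import *
n="side"
f=ctrl.grab_frame(n); cv2.imwrite(f"pics/{n}9.png",f[:,:,::-1])
s=ctrl.sense();print(s["tcp_pos"],s["tool_rot"],s["finger_gap"],s["ft_force"],s["wrist_torque"],s["time_s"])
f=cv2.imread("pics/side9.png");cv2.imwrite("pics/zu.png",cv2.resize(f[160:260,180:280],None,fx=6,fy=6,interpolation=cv2.INTER_CUBIC))
E
```

```text
[ 0.6102448  -0.3143533   0.06552052] [-1.56967288e+00  7.05405632e-04  3.07556349e+00] 0.012775588735466628 [ 0.47605722 -0.44424377 -0.2163734 ] [ 0.02092239  0.04448489 -0.00435858] 10.575
```

View pics/zu.png

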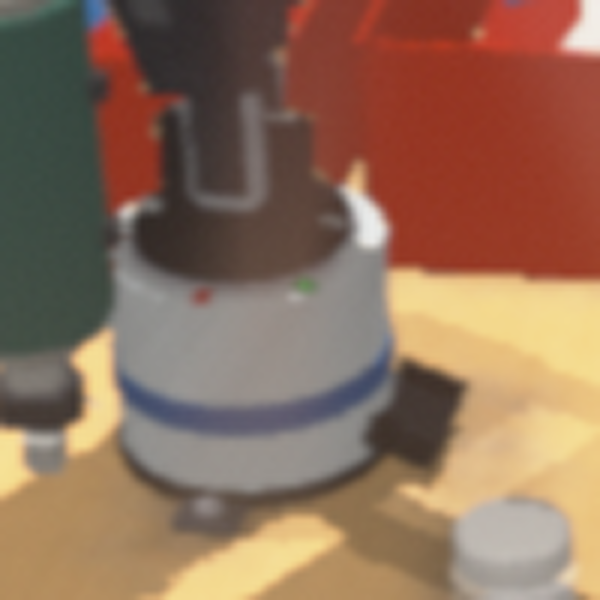

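>>> {"op": "step_arm", "data": {"moves": [{"dx": 0,"dy": 0,"dz": -1,"ax": 0,"ay": 0,"az": 0,"hand": 0},{"dx": 0,"dy": 0,"dz": -1.8,"ax": 0,"ay": 0,"az": 0,"hand": 0},{"dx": 0,"dy": 0,"dz": -1.8,"ax": 0,"ay": 0,"az": 0,"hand": 0}]}}

```text
time_s: 10.95
tcp_pos: [0.6103, -0.3144, 0.0641]
tool_rot: [-1.569, 0.001, 3.076]
ft_force: [-1.6, 1.7, 3.8]
finger_gap: 0.0131
```

>>> {"op": "step_arm", "data": {"moves": [{"dx": 0,"dy": 0,"dz": 0,"ax": 0,"ay": 0,"az": -0.08,"hand": 0},{"dx": 0,"dy": 0,"dz": 0,"ax": 0,"ay": 0,"az": -0.16,"hand": 0},{"dx": 0,"dy": 0,"dz": 0,"ax": 0,"ay": 0,"az": -0.24,"hand": 0},{"dx": 0,"dy": 0,"dz": 0,"ax": 0,"ay": 0,"az": -0.32,"hand": 0},{"dx": 0,"dy": 0,"dz": 0,"ax": 0,"ay": 0,"az": -0.4,"hand": 0},{"dx": 0,"dy": 0,"dz": 0,"ax": 0,"ay": 0,"az": -0.4,"hand": 0}]}}

```text
time_s: 11.7
tcp_pos: [0.6103, -0.3145, 0.0641]
tool_rot: [-1.569, 0.001, 2.676]
ft_force: [-0.2, -0.2, 0.2]
finger_gap: 0.0125
```

```bash
python3 - <<'E'
from h import *
s=ctrl.sense();print(s["tcp_pos"],s["tool_rot"],s["finger_gap"],s["ft_force"],s["wrist_torque"],s["time_s"])
E
```

```text
[ 0.61028302 -0.31450765  0.06410066] [-1.56931670e+00  1.06049535e-03  2.67601986e+00] 0.01253336256614646 [-0.16153802 -0.24997078  0.22963769] [-0.13885334  0.17174709 -0.00761153] 11.7
```

>>> {"op": "step_arm", "data": {"moves": [{"dx": 0,"dy": 0,"dz": 0,"ax": 0,"ay": 0,"az": -0.08,"hand": 0},{"dx": 0,"dy": 0,"dz": 0,"ax": 0,"ay": 0,"az": -0.16,"hand": 0},{"dx": 0,"dy": 0,"dz": 0,"ax": 0,"ay": 0,"az": -0.24,"hand": 0},{"dx": 0,"dy": 0,"dz": 0,"ax": 0,"ay": 0,"az": -0.32,"hand": 0},{"dx": 0,"dy": 0,"dz": 0,"ax": 0,"ay": 0,"az": -0.38,"hand": 0},{"dx": 0,"dy": 0,"dz": 0,"ax": 0,"ay": 0,"az": -0.38,"hand": 0},{"dx": 0,"dy": 0,"dz": 0,"ax": 0,"ay": 0,"az": -0.38,"hand": 0}]}}

```text
time_s: 12.58
tcp_pos: [0.6104, -0.3144, 0.0641]
tool_rot: [-1.569, 0.001, 2.298]
ft_force: [0.6, 1.0, -0.2]
finger_gap: 0.0126
```

```bash
python3 - <<'E'
from h import *
for n in("side","top"):
    f=ctrl.grab_frame(n); cv2.imwrite(f"pics/{n}10.png",f[:,:,::-1])
s=ctrl.sense();print(s["tcp_pos"],s["tool_rot"],s["finger_gap"],s["ft_force"],s["wrist_torque"],s["time_s"],s["joints"])
f=cv2.imread("pics/side10.png");cv2.imwrite("pics/zv.png",np.clip(1.5*cv2.resize(f[170:240,185:255],None,fx=8.5,fy=8.5,interpolation=cv2.INTER_CUBIC).astype(float),0,255).astype(np.uint8))
E
```

```text
[ 0.61037671 -0.31443683  0.06413642] [-1.56948915e+00  1.17229999e-03  2.29748103e+00] 0.013090112130810917 [0.74612718 1.03537481 0.45635915] [ 0.19281849 -0.12678604  0.05974287] 12.675 [-5.28404381e-01  7.38830597e-01  1.21493330e+00 -1.73252571e-03
  1.18712078e+00  1.88715231e+00]
```

View pics/zv.png

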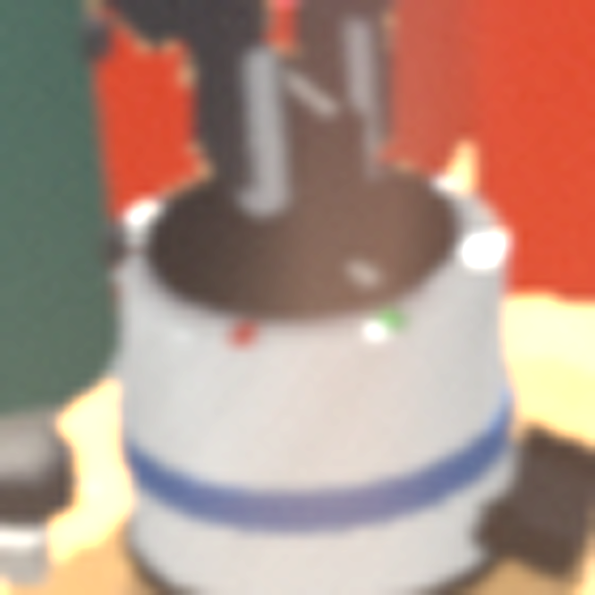

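View pics/top10.png

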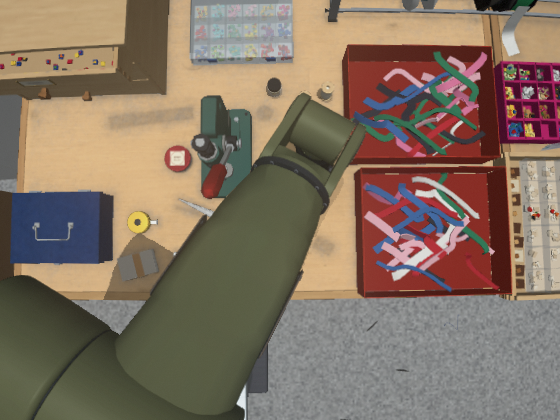

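```bash
python3 - <<'E'
from h import *
q=lambda x,y:np.array(((x+.5)/8.5-.5+185,(y+.5)/8.5-.5+170))
d=ray("side",q(364,272),.076);g=ray("side",q(390,320),.07)
c=np.array([.6124,-.3186])
for p in(d,g):
    v=p[:2]-c;print(p,np.linalg.norm(v),np.degrees(np.arctan2(v[1],v[0]))-180)
E
```

```text
[ 0.59354365 -0.29767942  0.076     ] 0.028164381497903252 -47.970712011102876
[ 0.58646329 -0.28911888  0.07      ] 0.03926638598841595 -48.65953545817479
```

```bash
python3 - <<'E'
from plant import ctrl
print(ctrl.hand_in())
s=ctrl.sense();print(s["time_s"],s["tcp_pos"],s["tool_rot"],s["finger_gap"],s["wrist_torque"])
E
```

```text
the job is handed in; nothing more can be done
None
the job is handed in; nothing more can be done
```

I fitted the lid with its lugs in the entry slots and turned it 45° clockwise to the green marks. I handed it in at about 12.7 s, still gripping it. The hand-in returned no verdict.

**Last checks before handing in:**
- **Angle:** in the last side picture, the lid's bar direction measured -48.0° and the green marks -48.7°. The tool's own reading was -48.4°.
- **Seating:** when lowered, the lid met the collar with about 4 N. The height then held steady through the turn.
- **Spring and click:** the wrist torque was 0.060 N m, which matches the shutter spring at halfway, so the lid was well short of the click. I did not read the shutter joint itself.
- **Grip:** the finger gap was 13.1 mm on the 14 mm bar. I did not measure the grip force.
- **Jar and reel:** I never moved the arm low near them. I made no final position check on either; the arm hid them in the last top view.

**What disagreed:**
- **Fingertip height:** the tips showed about 18–21 mm above the measured tool centre point, where the notes put them 17 mm below it. My first close, at the stated height, was therefore empty above the bar. I re-gripped lower using the side pictures.
- **Camera offset:** the side and top cameras differed by about 2–4 mm on absolute positions. I used the lid and dispenser positions relative to each other within one picture, and those agreed to about 1 mm.

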